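# Sort the smoking accessories at the cigar roller's counter

### The arm

A 6-joint arm with a two-finger parallel gripper is mounted at the origin on the work surface. World frame = base frame: x ahead of the robot, y to its left, z up, the work surface at z = 0. Lengths are in m, angles in rad, forces in N, time in s.
With the tool pointing down it reaches from about 0.25 to 0.775 m from the base axis. Payload 4 kg.
Tool frame: the origin (TCP) lies at the centre of the arm's flange, where the gripper is bolted on; the fingertips stand 199 mm ahead of it and the grasp point (between the pads) lies 180 mm ahead of it; z points along the fingers, y is the line along which they close (so a half turn about z gives the same grasp; the last joint's range is limited). The gripper opens to 94 mm and grips with 3 to 60 N. Pads are 16 mm wide; open, the fingers measure 119 mm over their backs; the gripper's body (75 mm by 177 mm) begins 78 mm behind the grasp point.
Start: joints at [-1.41, 0.087, 1.371, -0, 1.684, -0.103], TCP at [0.143, -0.531, 0.405] pointing down, gripper open.
Joint ranges: [-3.1, 3.1], [-0.76, 2.03], [0.27, 2.55], [-1.08, 4.22], [0.17, 2.65], [-2.57, 2.57]. Speed limits (rad/s): [2.79, 2.79, 3.14, 3.14, 3.14, 3.14].

### API

Orientations are given as a rotation vector (axis times angle).
In Python, from plant import ctrl gives the robot as it stands. The module is installed in compiled form; this text tells all that it offers.
- The arm moves only by the shell command python3 -m inch 'ROWS'. ROWS is JSON, one flat list of numbers, 5 for each row, row after row: the shift along the tool's x, y, z normalised to -1 to 1, where 1 is 0.75 m, then the turn about the tool's z normalised to -1 to 1, where 1 is 60 degrees, then the opening, from -1 (shut) to 1 (fully open). In form: [tx, ty, tz, turn, grip, tx, ty, tz, turn, grip, ...]. A call has 1 to 10 rows; each row is the pose to reach, as a shift and turn from the pose commanded when the call began, along the tool's axes at that moment; what a row does not reach only later rows make up. A row lasts 1/8 s, in which the tool goes at most 62.5 mm and 10.7 degrees, less where a joint would pass 70% of its speed; a pose out of reach is approached as far as the arm can. A call with a number of a shift or a turn outside -1 to 1 is refused whole. A call with a gripper value outside its range is refused whole. The fingers move at their own pace and stop on an object; the grip force is fixed at half the most. Time passes only in rows, so rows that repeat a pose let the fingers close. It gives the time, the measured TCP pose, the force, the opening and the grip force at its end, in the units of the state.
- ctrl.state(): the state, without advancing time (a new reading comes with each control period).
- ctrl.read_camera(name): name is "scene" or "top" or "wrist"; returns a dict with "color" (400x640x3 uint8, red, green, blue), "fx", "fy", "cx", "cy" (pixels), "rvec" (rotation vector, rad) and "tvec" (3), from world to camera coordinates, as OpenCV has them. Camera axes: x right, y down, z forward; pixel columns grow to the right and rows downward; lengths in m; the calibration is good to about 2 mm. A picture is of the moment at which its call begins. There is no depth.
- ctrl.finish_job(): hands the job in; it is judged then, once.
The state is a dict: "t": time; "joint_pos": joint angles; "qd": joint speeds; "effort": joint torques, N m; "tcp_pos": TCP position; "orientation": TCP orientation; "contact_force": force on the tool from outside, world axes, zero at the start; "wrist_torque": the same for the moment, N m; "width": finger opening in m; "gripper_force": force on a finger pad.
Only numpy, scipy, OpenCV 4.12 (cv2) and the standard library are available. Lean on these libraries where they do the work, as an engineer would, in place of code of your own. Each camera call takes 0.05 s, during which the arm holds its last target. There are 200 camera calls.

### The job

Sort the accessories lying on the counter into the lined wooden trays: both torch lighters in the red-lined tray, both cigar tubes in the green-lined tray and the cutter in the yellow-lined tray. Set each piece down, without dropping it, so that it ends up lying flat on the tray's floor, with the two pieces of a pair next to each other and not one on the other. Leave the paste jar and the ashtray where they stand.

Things in the scene. Friction and masses are not known exactly. Their poses are not given: they have to be found in the camera images.
- lighter_orange: pocket torch lighter lying on its broad side, orange body with a bright steel head: 78 mm long (its x axis, head at +x), 30 mm wide (y), 20 mm thick (z). About 80 g. Origin at its centre, 10 mm above what it lies on. Loose, any yaw at the start.
- lighter_green: pocket torch lighter lying on its broad side, green body with a bright steel head: 78 mm long (its x axis, head at +x), 30 mm wide (y), 20 mm thick (z). About 80 g. Origin at its centre, 10 mm above what it lies on. Loose, any yaw at the start.
- tube_blue: slim metal cigar tube lying down, blue, with an aluminium cap: 110 mm long (its x axis, cap at +x), round 20 mm body between two square 22 x 22 mm ends that keep it from rolling, a narrow brass band round the middle. About 45 g. Origin at its centre, 11 mm above what it lies on. Loose, any yaw at the start.
- tube_brown: slim metal cigar tube lying down, copper brown, with a black cap: 110 mm long (its x axis, cap at +x), round 20 mm body between two square 22 x 22 mm ends that keep it from rolling, a narrow brass band round the middle. About 45 g. Origin at its centre, 11 mm above what it lies on. Loose, any yaw at the start.
- cutter: flat double-ring cigar cutter: black 44 x 40 mm body in the middle with a steel plate on top, and a dark steel finger ring at either end (+x and -x); 100 mm long overall (x), 40 mm wide (y, across the body; the rings are 36 mm wide), 12 mm thick (z). About 60 g. Origin at its centre, 6 mm above what it lies on. Loose, any yaw at the start.
- tray_red: low open wooden tray with a red lining, fixed to the counter: outside 150 mm (x) by 160 mm (y) by 22 mm high, walls 4 mm thick, so 142 x 152 mm inside; the inner floor is 4 mm above the counter. Origin at the centre of its underside, on the counter (z = 0), z up. Its x axis points roughly away from the robot (within 0.2 rad).
- tray_green: low open wooden tray with a green lining, fixed to the counter: outside 150 mm (x) by 160 mm (y) by 22 mm high, walls 4 mm thick, so 142 x 152 mm inside; the inner floor is 4 mm above the counter. Origin at the centre of its underside, on the counter (z = 0), z up. Its x axis points roughly away from the robot (within 0.2 rad).
- tray_yellow: low open wooden tray with a yellow lining, fixed to the counter: outside 150 mm (x) by 160 mm (y) by 22 mm high, walls 4 mm thick, so 142 x 152 mm inside; the inner floor is 4 mm above the counter. Origin at the centre of its underside, on the counter (z = 0), z up. Its x axis points roughly away from the robot (within 0.2 rad).
- jar: bystander: closed amber glass paste jar with a yellow lid, 62 mm across, 48 mm high. Origin at the centre of its underside. Loose; leave it alone.
- ashtray: bystander: round black ashtray, 110 mm across the rim, 28 mm high. Origin at the centre of its underside. Loose; leave it alone.
There are look-alikes about, which are no part of the job. Leave any purple look-alike of the tube_brown alone.

How it is judged:
By the outcome, as a careful person would: the job done as asked, in the order asked, and still so for the second after the job is handed in, with the robot touching nothing.
It also fails if it takes over 128 s, if anything falls off the work surface, if the arm or the gripper's body presses on something with over 40 N, if the wrist force passes 120 N, or if a joint passes its speed limit or range.

## Working session

There is one attempt and no reset: what is moved stays moved. The work goes in short steps, Python scripts to look and compute and a shell command to move; the robot and the scene stay as the last step left them, time stands still between calls to the robot, and variables do not carry over. Pictures are saved under pics/ and viewed, at most 14 in all, crops included, and the job is handed in when it is done.

```bash
mkdir -p pics
python3 - <<'E'
from plant import ctrl
import cv2,numpy as np
for n in("top","scene"):
    c=ctrl.read_camera(n); cv2.imwrite(f"pics/{n}0.png",c["color"][...,::-1]); print(n,c["fx"],c["fy"],c["cx"],c["cy"],c["rvec"],c["tvec"])
s=ctrl.state();print(s)
E
```

```text
top 378.8937152883877 378.8937152883877 313.51372118663306 196.18636264118047 [ 2.11658588 -2.15909016  0.18024066] [-7.29165946e-04  4.33879721e-01  8.96355582e-01]
scene 387.7753540585059 387.7753540585059 315.1647371696585 197.71536586146075 [ 1.45147389  1.94816629 -0.95755618] [ 0.14088689 -0.23901967  1.44092317]
{'t': 0.1, 'joint_pos': array([-1.41011423e+00,  8.78884113e-02,  1.37209733e+00, -2.46359027e-05,
        1.68359563e+00, -1.03118354e-01]), 'qd': array([ 1.70102753e-03,  3.35634535e-04, -2.82711717e-03,  5.10910249e-04,
       -9.33442205e-05, -8.75313167e-04]), 'effort': array([ 3.04888323e-03, -3.41253269e+01, -3.03300118e+01,  7.21405051e-02,
        3.04436870e-02, -9.94372635e-05]), 'tcp_pos': array([ 0.14337948, -0.53087946,  0.40361977]), 'orientation': array([-3.11233470e+00, -4.12910668e-01,  1.28257394e-04]), 'contact_force': array([ 0.47814354, -0.8689618 ,  0.86136612]), 'wrist_torque': array([-0.0040306 ,  0.0009273 , -0.03085575]), 'gripper_force': 0.0, 'width': 0.09369596028992719}
```

View pics/top0.png

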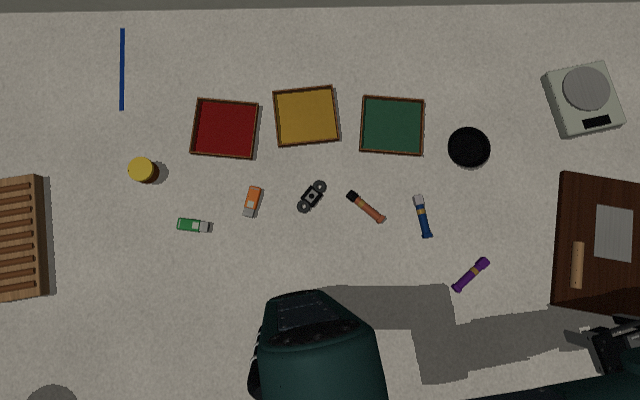

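View pics/scene0.png

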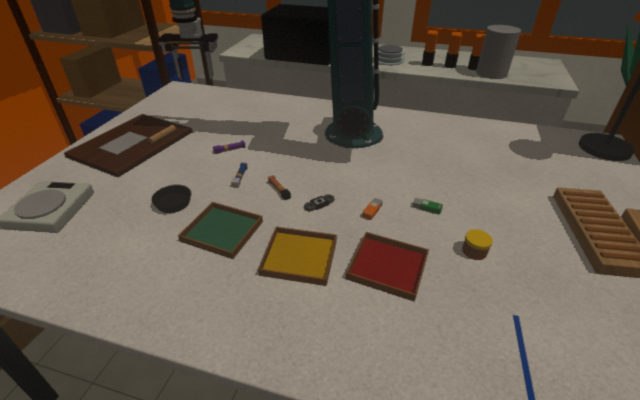

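The top view shows the green lighter at (195,225), orange lighter (253,201), cutter (312,196), brown tube with black cap (366,207) and blue tube (422,216). The purple tube look-alike is at (471,275), to be left alone. The trays are red (225,128), yellow (307,116) and green (392,125). The jar is at (143,170) and the ashtray at (469,147). The orange and black objects on the back counter and the blue strip (122,70) are not candidates. Next I'll rectify the view to metric scale for a close check.

```bash
cat > h.py <<'E'
from plant import ctrl
import cv2,numpy as np
from scipy.spatial.transform import Rotation as R
def cam(n):
    c=ctrl.read_camera(n); K=np.array([[c["fx"],0,c["cx"]],[0,c["fy"],c["cy"]],[0,0,1.]])
    return c["color"][...,::-1].copy(),K,np.array(c["rvec"],float),np.array(c["tvec"],float)
def Hplane(K,r,t,z):  # (x,y,1)->pixel at height z
    M=cv2.Rodrigues(r)[0]; return K@np.c_[M[:,0],M[:,1],M[:,2]*z+t]
def rect(n,z,x1,y1,w,h,mm=1.0):
    """map: col -> y=y1-col*mm, row -> x=x1-row*mm"""
    im,K,r,t=cam(n); H=Hplane(K,r,t,z)
    A=np.array([[0,-mm/1e3,x1],[-mm/1e3,0,y1],[0,0,1]])
    return cv2.warpPerspective(im,H@A,(w,h),flags=cv2.INTER_CUBIC|cv2.WARP_INVERSE_MAP)
def go(x,y,z,ang=None):
    """rows' numbers from the commanded (measured) pose: target TCP; ang= world yaw of closing line"""
    s=ctrl.state(); M=R.from_rotvec(s["orientation"]); d=M.inv().apply(np.array([x,y,z])-s["tcp_pos"])
    ya=M.as_matrix()[:,1]; cur=np.arctan2(ya[1],ya[0]); out=""
    if ang is not None:
        turn=-(ang-cur); turn=(turn+np.pi/2)%np.pi-np.pi/2   # tool z is down
        out=f"turn {np.degrees(turn):.1f}deg = {np.degrees(turn)/60:.3f} j6 {s['joint_pos'][5]:.2f}"
    print("t %.2f"%s["t"],"shift",np.round(d/0.75,4),"mm",np.round(d*1e3),out)
E
python3 - <<'E'
from h import *
im=rect("top",0.01,0.72,0.40,800,550)
cv2.imwrite("pics/r1.png",im)
print(np.round(ctrl.state()["tcp_pos"],3))
E
```

```text
[ 0.143 -0.531  0.404]
```

View pics/r1.png

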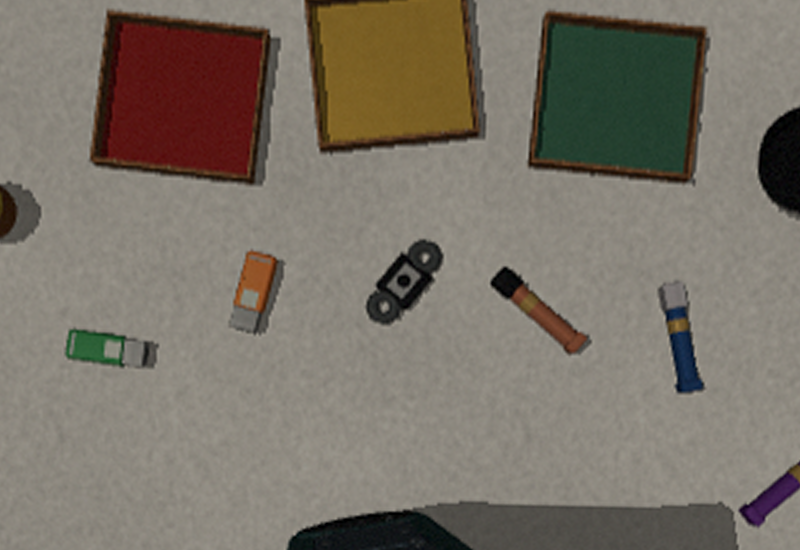

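The crop agrees with the given sizes: blue tube about 109 mm, orange lighter about 80 mm, trays about 160 mm. The candidates are confirmed: orange lighter (254,292), green lighter (106,348), cutter (404,281), brown tube with black cap (540,310) and blue tube (681,337). The purple one at (770,495) is excluded. Now I'll refine the poses numerically and compute the first move.

```bash
cat >> h.py <<'E'
def go(x,y,z,ang):
    s=ctrl.state(); M=R.from_rotvec(s["orientation"]); d=M.inv().apply(np.array([x,y,z])-s["tcp_pos"])
    q=s["joint_pos"]; ya=M.as_matrix()[:,1]; cur=np.arctan2(ya[1],ya[0]); q1t=np.arctan2(y,x)
    c=[]
    for k in range(-4,5):
        turn=cur-ang+k*np.pi; q6=q[5]+turn+(q1t-q[0])
        if abs(q6)<2.3: c.append((abs(turn)+abs(q6)*.3,turn,q6))
    _,turn,q6=min(c)
    print("t %.2f"%s["t"],"shift",np.round(d/0.75,4),"mm",np.round(d*1e3),f"turn {np.degrees(turn):.1f}deg = {np.degrees(turn)/60:.3f} q6 {q6:.2f}", "F",np.round(s["contact_force"],1),"w",round(s["width"]*1e3,1))
def blobs(n,lo,hi,z,amin=30):
    """hsv mask -> minAreaRect in world mm at height z"""
    im,K,r,t=cam(n); m=cv2.inRange(cv2.cvtColor(im,cv2.COLOR_BGR2HSV),np.array(lo),np.array(hi))
    Hi=np.linalg.inv(Hplane(K,r,t,z))
    for c in sorted(cv2.findContours(m,cv2.RETR_EXTERNAL,cv2.CHAIN_APPROX_NONE)[0],key=cv2.contourArea)[::-1][:3]:
        if cv2.contourArea(c)<amin: continue
        w=cv2.perspectiveTransform(c.astype(np.float64),Hi).astype(np.float32)*1000
        b=cv2.minAreaRect(w); p=cv2.boxPoints(b); e=[p[1]-p[0],p[2]-p[1]]; e=e[np.argmax([np.hypot(*v) for v in e])]
        print(np.round(c.mean(axis=(0,1))),"c",np.round(b[0],1),"size",np.round(b[1],1),"long yaw",round(float(np.arctan2(e[1],e[0])%np.pi),3))
E
python3 - <<'E'
from h import *
im,K,r,t=cam("top"); C=-cv2.Rodrigues(r)[0].T@t; print("cam",C)
for n,lo,hi,z in [("red",(0,150,60),(6,255,255),.004),("red2",(172,150,60),(180,255,255),.004),("yellow",(17,120,60),(30,255,255),.004),("greentray/light",(45,90,40),(90,255,255),.004),("orange",(7,120,110),(15,255,255),.015),("blue",(100,130,40),(125,255,255),.015)]:
    print(n); blobs("top",lo,hi,z)
# tray from rim corners in r1 (z=.01 map) corrected to z=.022
for n,p in dict(red=[(108,12),(270,32),(253,182),(92,162)],green=[(546,12),(706,30),(692,181),(530,164)]).items():
    p=np.mean(p,0); w=np.array([.72-p[1]/1e3,.40-p[0]/1e3]); print(n, w+(C[:2]-w)*.012/(C[2]-.01))
go(.428,.146,.32,np.pi/2-.25)
E
```

```text
cam [ 0.28178816 -0.00379128  0.95513692]
red
[226. 129.] c [624.4 217.2] size [142.5 138.6] long yaw 1.451
red2
yellow
[305. 116.] c [655.2   8.3] size [139.  151.9] long yaw 1.666
[140. 169.] c [519.2 434. ] size [64.2 64.2] long yaw 0.049
greentray/light
[317. 375.] c [5.  3.7] size [122.7 243.7] long yaw 1.679
[392. 126.] c [ 625.3 -219. ] size [143.6 135. ] long yaw 1.465
[190. 224.] c [374.3 307.3] size [56.2 28.2] long yaw 1.427
orange
[252. 198.] c [438.9 145.3] size [27.8 55.2] long yaw 2.874
blue
[122.  69.] c [792. 494.] size [229.6  11.3] long yaw 0.05
[424. 226.] c [ 358.2 -283.2] size [58.6 20.8] long yaw 0.24
red [0.61866778 0.21641814]
green [ 0.6189146  -0.21577394]
t 0.50 shift [ 0.6017 -0.7725  0.1129] mm [ 451. -579.   85.] turn 29.4deg = 0.491 q6 2.15 F [-0.2 -0.8 -0. ] w 94.3
```

```bash
python3 -m inch '[0.602,-0.772,0.113,0.49,1, 0.602,-0.772,0.113,0.49,1, 0.602,-0.772,0.113,0.49,1, 0.602,-0.772,0.113,0.49,1, 0.602,-0.772,0.113,0.49,1, 0.602,-0.772,0.113,0.49,1, 0.602,-0.772,0.113,0.49,1, 0.602,-0.772,0.113,0.49,1, 0.602,-0.772,0.113,0.49,1, 0.602,-0.772,0.113,0.49,1]'
python3 - <<'E'
from h import *
go(.428,.146,.32,np.pi/2-.25)
E
```

```text
t: 1.75
tcp_pos: [0.3845, 0.0434, 0.3334]
orientation: [3.117, -0.39, 0.004]
contact_force: [0.5, -0.4, 1.3]
width: 0.094
gripper_force: 0.0
t 1.75 shift [ 0.0224 -0.1469  0.018 ] mm [  17. -110.   13.] turn 0.1deg = 0.001 q6 2.15 F [ 0.5 -0.4  1.3] w 94.0
```

```bash
python3 -m inch '[0.022,-0.13,0.018,0,1, 0.022,-0.13,0.018,0,1, 0.022,-0.13,0.018,0,1, 0.022,-0.13,0.018,0,1, 0.022,-0.13,0.018,0,1]'
python3 - <<'E'
from h import *
go(.428,.146,.202,np.pi/2-.25)
im=rect("wrist",.015,.58,.40,600,400); cv2.imwrite("pics/w1.png",im)
blobs("wrist",(5,120,90),(15,255,255),.017)
blobs("wrist",(45,90,40),(90,255,255),.017)
E
```

```text
t: 2.38
tcp_pos: [0.4242, 0.1306, 0.3199]
orientation: [3.117, -0.393, 0.001]
contact_force: [-0.3, -0.3, 0.7]
width: 0.0941
gripper_force: 0.0
t 2.38 shift [-0.0003 -0.0211  0.1572] mm [ -0. -16. 118.] turn -0.1deg = -0.001 q6 2.15 F [-0.3 -0.3  0.7] w 94.1
[300. 191.] c [439.4 142.4] size [29.  57.6] long yaw 2.884
[167.  72.] c [594.5 221.9] size [161.4  93. ] long yaw 1.455
[614. 165.] c [ 385.6 -162.9] size [47.9 22.3] long yaw 0.942
[173. 275.] c [376.2 298.8] size [59.1 33.6] long yaw 1.426
```

View pics/w1.png

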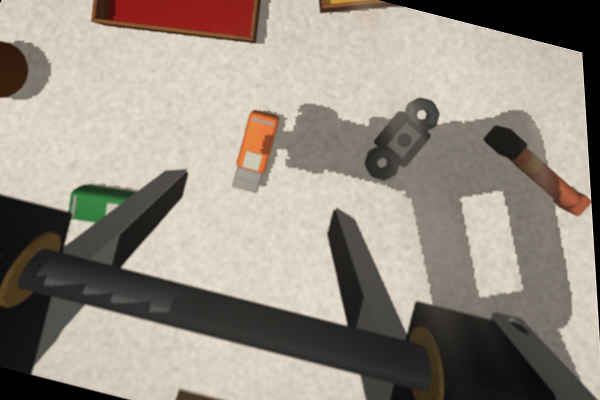

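The wrist view puts the orange lighter's centre at crop (254,151), i.e. (0.429, 0.146), matching the top view to about 1 mm. The cutter is at (402,138) and the brown tube at (541,171). Descending and gripping.

```bash
python3 -m inch '[0,-0.021,0.06,0,1, 0,-0.021,0.14,0,1, 0,-0.021,0.157,0,1, 0,-0.021,0.157,0,1, 0,-0.021,0.157,0,1, 0,-0.021,0.157,0,-1, 0,-0.021,0.157,0,-1, 0,-0.021,0.157,0,-1, 0,-0.021,0.157,0,-1, 0,-0.021,0.157,0,-1]'
python3 - <<'E'
from h import *
go(.428,.146,.202,np.pi/2-.25)
E
```

```text
t: 3.78
tcp_pos: [0.4282, 0.1469, 0.2017]
orientation: [3.117, -0.391, -0.0]
contact_force: [0.2, 0.8, 0.0]
width: 0.0472
gripper_force: 0.0
t 3.77 shift [-0.      0.0013 -0.0004] mm [-0.  1. -0.] turn 0.0deg = 0.001 q6 2.15 F [0.2 0.8 0. ] w 47.2
```

```bash
python3 -m inch '[0,0,0,0,-1, 0,0,0,0,-1, 0,0,0,0,-1, 0,0,0,0,-1, 0,0,-0.07,0,-1, 0,0,-0.13,0,-1, 0,0,-0.13,0,-1, 0,0,-0.13,0,-1]'
python3 - <<'E'
from h import *
# red tray: yaw -.122, lighter at tray y=+28
a=-.122;c=np.array([.620,.217]);
p=c+28e-3*np.array([-np.sin(a),np.cos(a)]);print(p)
go(*p,.30,np.pi/2+a)
E
```

```text
t: 4.78
tcp_pos: [0.4278, 0.1468, 0.2982]
orientation: [3.117, -0.391, -0.003]
contact_force: [-0.0, -0.4, -0.6]
width: 0.0293
gripper_force: 30.0
[0.62340753 0.24479188]
t 4.78 shift [ 0.2205 -0.1909 -0.003 ] mm [ 165. -143.   -2.] turn -7.3deg = -0.122 q6 2.07 F [-0.  -0.4 -0.6] w 29.3
```

```bash
python3 -m inch '[0.22,-0.191,0,-0.122,-1, 0.22,-0.191,0,-0.122,-1, 0.22,-0.191,0,-0.122,-1, 0.22,-0.191,0,-0.122,-1, 0.22,-0.191,0,-0.122,-1, 0.22,-0.191,0,-0.122,-1, 0.22,-0.191,0,-0.122,-1]'
python3 - <<'E'
from h import *
a=-.122;c=np.array([.620,.217]);
p=c+28e-3*np.array([-np.sin(a),np.cos(a)])
go(*p,.207,np.pi/2+a)
blobs("wrist",(0,150,40),(5,255,255),.004,400)
E
```

```text
t: 5.65
tcp_pos: [0.6225, 0.2445, 0.299]
orientation: [3.135, -0.191, -0.002]
contact_force: [0.1, -0.2, -1.4]
width: 0.0297
gripper_force: 30.0
t 5.65 shift [ 0.0013 -0.0006  0.1226] mm [ 1. -0. 92.] turn 0.0deg = 0.000 q6 2.07 F [ 0.1 -0.2 -1.4] w 29.7
[340. 188.] c [621.7 217.2] size [151.4 141.6] long yaw 1.454
```

Tray position is confirmed by the wrist camera (142×151 mm, within 2 mm). Lowering.

```bash
python3 -m inch '[0.001,0,0.06,0,-1, 0.001,0,0.105,0,-1, 0.001,0,0.12,0,-1, 0.001,0,0.1225,0,-1, 0.001,0,0.1235,0,-1, 0.001,0,0.1235,0,-1]'
python3 - <<'E'
from h import *
go(0.6,0.2,.2057,1.4)
E
```

```text
t: 6.45
tcp_pos: [0.6248, 0.245, 0.2086]
orientation: [-3.135, 0.191, -0.005]
contact_force: [-0.1, 0.3, -0.7]
width: 0.0296
gripper_force: 30.0
t 6.45 shift [-0.0255  0.0636  0.0037] mm [-19.  48.   3.] turn 2.8deg = 0.047 q6 2.06 F [-0.1  0.3 -0.7] w 29.6
```

```bash
python3 -m inch '[0,0,0.002,0,-1, 0,0,0.003,0,-1, 0,0,0.0038,0,-1, 0,0,0.0038,0,-1]'
```

```text
t: 6.95
tcp_pos: [0.6245, 0.245, 0.2057]
orientation: [-3.135, 0.191, -0.003]
contact_force: [-1.5, 0.3, 5.6]
width: 0.03
gripper_force: 30.0
```

Contact at 5.6 N. Releasing with a small opening, then lifting.

```bash
python3 -m inch '[0,0,0,0,-0.1, 0,0,0,0,-0.1, 0,0,0,0,-0.1, 0,0,-0.03,0,-0.1, 0,0,-0.09,0,0, 0,0,-0.13,0,0.5, 0,0,-0.13,0,1, 0,0,-0.13,0,1]'
python3 - <<'E'
from h import *
# green lighter
blobs("top",(45,90,60),(75,255,255),.015)
go(.374,.295,.28,-.12)
E
```

```text
t: 7.95
tcp_pos: [0.6239, 0.2448, 0.2992]
orientation: [3.135, -0.191, -0.004]
contact_force: [0.1, 0.4, -1.4]
width: 0.0736
gripper_force: 0.0
[392. 125.] c [ 620.9 -216.5] size [142.  131.8] long yaw 1.465
t 8.00 shift [-0.3386 -0.0261  0.0259] mm [-254.  -20.   19.] turn -90.1deg = -1.501 q6 0.79 F [-1.3 -0.6  0. ] w 77.4
```

```bash
python3 -m inch '[-0.338,-0.026,0.0,-0.95,1, -0.338,-0.026,0.0,-0.95,1, -0.338,-0.026,0.0,-0.95,1, -0.338,-0.026,0.0,-0.95,1, -0.338,-0.026,0.0,-0.95,1, -0.338,-0.026,0.0,-0.95,1, -0.338,-0.026,0.0,-0.95,1]'
python3 - <<'E'
from h import *
go(.372,.293,.28,-.144)
E
```

```text
t: 8.88
tcp_pos: [0.3744, 0.2949, 0.2994]
orientation: [2.847, 1.328, -0.005]
contact_force: [0.1, -0.9, 0.1]
width: 0.0939
gripper_force: 0.0
t 8.88 shift [-0.0039 -0.0008  0.0258] mm [-3. -1. 19.] turn -31.7deg = -0.529 q6 0.81 F [ 0.1 -0.9  0.1] w 93.9
```

```bash
python3 -m inch '[-0.004,-0.001,0.02,-0.53,1, -0.004,-0.001,0.02,-0.53,1, -0.004,-0.001,0.02,-0.53,1, -0.004,-0.001,0.02,-0.53,1, -0.004,-0.001,0.02,-0.53,1]'
python3 - <<'E'
from h import *
go(.372,.293,.202,-.144)
im=rect("wrist",.015,.70,.45,400,400); cv2.imwrite("pics/w2.png",im)
E
```

```text
t: 9.5
tcp_pos: [0.3726, 0.2931, 0.2856]
orientation: [-2.377, -2.054, 0.002]
contact_force: [-0.1, 0.6, 0.2]
width: 0.0938
gripper_force: 0.0
t 9.50 shift [-1.000e-04 -6.000e-04  1.115e-01] mm [-0. -0. 84.] turn -0.1deg = -0.002 q6 0.81 F [-0.1  0.6  0.2] w 93.8
```

View pics/w2.png

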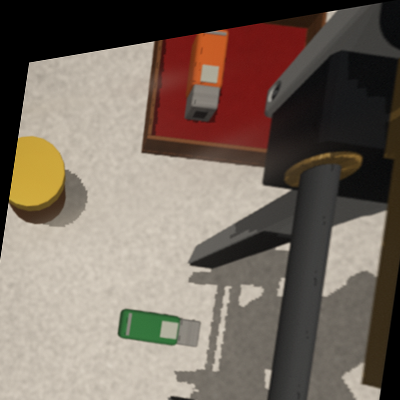

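The wrist view shows the green lighter centred at (159,328), i.e. (0.372, 0.291), as computed. The orange lighter lies in the red tray at (205,75). Descending.

```bash
python3 -m inch '[0,0,0.07,0,1, 0,0,0.105,0,0.3, 0,0,0.1115,0,-1, 0,0,0.1115,0,-1, 0,0,0.1115,0,-1, 0,0,0.1115,0,-1, 0,0,0.1115,0,-1, 0,0,0.1115,0,-1, 0,0,0.1115,0,-1,0,0,0.1115,0,-1]';  python3 -m inch '[0,0,0,0,-1, 0,0,0,0,-1, 0,0,-0.07,0,-1, 0,0,-0.13,0,-1, 0,0,-0.13,0,-1, 0,0,-0.13,0,-1]'
python3 - <<'E'
from h import *
a=-.122;c=np.array([.621,.217]);
p=c-28e-3*np.array([-np.sin(a),np.cos(a)]);print(p)
go(*p,.30,np.pi/2+a)
E
```

```text
t: 10.8
tcp_pos: [0.3726, 0.2933, 0.203]
orientation: [2.374, 2.058, 0.001]
contact_force: [-0.6, -0.0, 4.1]
width: 0.0298
gripper_force: 30.0
t: 11.55
tcp_pos: [0.3721, 0.293, 0.2987]
orientation: [-2.374, -2.058, 0.003]
contact_force: [-0.8, -0.5, -0.5]
width: 0.0298
gripper_force: 30.0
[0.61759247 0.18920812]
t 11.55 shift [-0.0905  0.3436 -0.0021] mm [-68. 258.  -2.] turn -91.2deg = -1.520 q6 -1.15 F [-0.8 -0.5 -0.5] w 29.8
```

```bash
python3 -m inch '[-0.09,0.343,0,-0.95,-1, -0.09,0.343,0,-0.95,-1, -0.09,0.343,0,-0.95,-1, -0.09,0.343,0,-0.95,-1, -0.09,0.343,0,-0.95,-1, -0.09,0.343,0,-0.95,-1, -0.09,0.343,0,-0.95,-1]'
python3 - <<'E'
from h import *
go(.6176,.1892,.30,np.pi/2-.122)
E
```

```text
t: 12.42
tcp_pos: [0.6174, 0.1894, 0.2966]
orientation: [-1.105, -2.936, 0.005]
contact_force: [-0.0, 0.4, -1.8]
width: 0.03
gripper_force: 30.0
t 12.43 shift [-0.0004 -0.0001 -0.0045] mm [-0. -0. -3.] turn -34.3deg = -0.571 q6 -1.15 F [-0.   0.4 -1.8] w 30.0
```

```bash
python3 -m inch '[0,0,0,-0.571,-1, 0,0,0,-0.571,-1, 0,0,0,-0.571,-1, 0,0,0,-0.571,-1, 0,0,0,-0.571,-1, 0,0,0,-0.571,-1]'
python3 - <<'E'
from h import *
go(.6176,.1892,.208,np.pi/2-.122)
E
```

```text
t: 13.18
tcp_pos: [0.6174, 0.1899, 0.2998]
orientation: [-0.192, -3.135, 0.0]
contact_force: [-0.4, -0.3, -1.0]
width: 0.0297
gripper_force: 30.0
t 13.18 shift [-0.0004 -0.0009  0.1225] mm [-0. -1. 92.] turn -0.0deg = -0.000 q6 -1.15 F [-0.4 -0.3 -1. ] w 29.7
```

```bash
python3 -m inch '[0,0,0.06,0,-1, 0,0,0.105,0,-1, 0,0,0.12,0,-1, 0,0,0.1225,0,-1, 0,0,0.1235,0,-1, 0,0,0.1235,0,-1]'
```

```text
t: 13.92
tcp_pos: [0.618, 0.1899, 0.2089]
orientation: [0.189, 3.134, 0.001]
contact_force: [-1.2, -0.5, -0.7]
width: 0.0301
gripper_force: 30.0
```

```bash
python3 -m inch '[0,0,0.001,0,-1, 0,0,0.002,0,-1, 0,0,0.0028,0,-1, 0,0,0.0028,0,-1]'
```

```text
t: 14.42
tcp_pos: [0.6177, 0.1899, 0.2069]
orientation: [0.189, 3.135, 0.0]
contact_force: [-1.1, -0.4, 5.6]
width: 0.0298
gripper_force: 30.0
```

```bash
python3 -m inch '[0,0,0,0,-0.12, 0,0,0,0,-0.12, 0,0,0,0,-0.12, 0,0,-0.03,0,-0.12, 0,0,-0.09,0,0, 0,0,-0.13,0,0.5, 0,0,-0.13,0,1, 0,0,-0.13,0,1]'
python3 - <<'E'
from h import *
go(.409,-.141,.285,-.73)
E
```

```text
t: 15.42
tcp_pos: [0.6172, 0.1898, 0.3011]
orientation: [-0.189, -3.133, 0.001]
contact_force: [-0.6, 0.5, -0.8]
width: 0.0734
gripper_force: 0.0
t 15.43 shift [ 0.2225 -0.4712  0.0224] mm [ 167. -353.   17.] turn 124.9deg = 2.082 q6 0.40 F [-0.6  0.5 -0.8] w 73.4
```

```bash
python3 -m inch '[0.222,-0.471,0.01,1,1, 0.222,-0.471,0.01,1,1, 0.222,-0.471,0.01,1,1, 0.222,-0.471,0.01,1,1, 0.222,-0.471,0.01,1,1, 0.222,-0.471,0.01,1,1, 0.222,-0.471,0.01,1,1, 0.222,-0.471,0.01,1,1]';python3 -m inch '[0,0,0,1,1,0,0,0,1,1,0,0,0,1,1,0,0,0,1,1,0,0,0,1,1,0,0,0,1,1]'
python3 - <<'E'
from h import *
go(.409,-.141,.285,-.73)
im=rect("wrist",.011,.70,.0,400,400); cv2.imwrite("pics/w3.png",im)
E
```

```text
t: 16.42
tcp_pos: [0.4093, -0.1411, 0.294]
orientation: [-1.732, -2.618, -0.001]
contact_force: [0.6, 0.8, -1.1]
width: 0.0941
gripper_force: 0.0
t: 17.18
tcp_pos: [0.4108, -0.1391, 0.2947]
orientation: [-2.809, -1.403, 0.0]
contact_force: [0.1, -0.6, -0.1]
width: 0.0942
gripper_force: 0.0
t 17.18 shift [-0.0035 -0.0004  0.0129] mm [-3. -0. 10.] turn 4.9deg = 0.082 q6 0.40 F [ 0.1 -0.6 -0.1] w 94.2
```

View pics/w3.png

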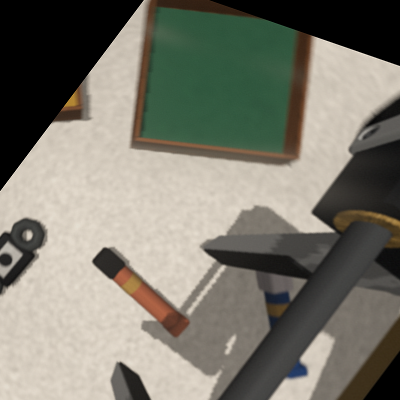

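The brown tube with its black cap at (105,262) is centred at (141,292), i.e. (0.408, −0.141), yaw about 0.83. It is orange-brown, not purple, so it is the right one. Descending.

```bash
python3 -m inch '[-0.0035,-0.0,0.06,0.096,1, -0.0035,0,0.105,0.096,0.3, -0.0035,0,0.122,0.096,0.3, -0.0035,0,0.122,0.096,-1, -0.0035,0,0.122,0.096,-1, -0.0035,0,0.122,0.096,-1, -0.0035,0,0.122,0.096,-1, -0.0035,0,0.122,0.096,-1, -0.0035,0,0.122,0.096,-1, -0.0035,0,0.122,0.096,-1]';  python3 -m inch '[0,0,0,0,-1, 0,0,0,0,-1, 0,0,0,0,-1, 0,0,0,0,-1]'
```

```text
t: 18.48
tcp_pos: [0.4082, -0.143, 0.2041]
orientation: [2.877, 1.261, -0.0]
contact_force: [-1.1, 1.2, 1.0]
width: 0.0191
gripper_force: 29.9
t: 18.98
tcp_pos: [0.4082, -0.1429, 0.2041]
orientation: [2.877, 1.261, -0.0]
contact_force: [-1.3, 0.6, 5.1]
width: 0.0191
gripper_force: 29.9
```

```bash
python3 -m inch '[0,0,-0.07,0,-1, 0,0,-0.13,0,-1, 0,0,-0.13,0,-1, 0,0,-0.13,0,-1]'
python3 - <<'E'
from h import *
a=-.105;c=np.array([.620,-.217]);
for k in(26e-3,-26e-3):
    p=c+k*np.array([-np.sin(a),np.cos(a)]);print(p); go(*p,.30,np.pi/2+a)
E
```

```text
t: 19.48
tcp_pos: [0.4079, -0.1428, 0.3003]
orientation: [-2.876, -1.261, 0.001]
contact_force: [0.4, -0.3, -0.5]
width: 0.019
gripper_force: 29.9
[ 0.62272499 -0.19114319]
t 19.48 shift [0.1467 0.2543 0.    ] mm [110. 191.   0.] turn 53.4deg = 0.889 q6 1.38 F [ 0.4 -0.3 -0.5] w 19.0
[ 0.61727501 -0.24285681]
t 19.48 shift [ 0.091   0.2957 -0.    ] mm [ 68. 222.  -0.] turn 53.4deg = 0.889 q6 1.30 F [ 0.4 -0.3 -0.5] w 19.0
```

```bash
python3 -m inch '[0.147,0.254,0,0.889,-1, 0.147,0.254,0,0.889,-1, 0.147,0.254,0,0.889,-1, 0.147,0.254,0,0.889,-1, 0.147,0.254,0,0.889,-1, 0.147,0.254,0,0.889,-1, 0.147,0.254,0,0.889,-1, 0.147,0.254,0,0.889,-1]'
python3 - <<'E'
from h import *
go(.6227,-.1911,.210,np.pi/2-.105)
E
```

```text
t: 20.48
tcp_pos: [0.6225, -0.1908, 0.3012]
orientation: [-3.137, 0.163, 0.001]
contact_force: [0.5, -0.4, -1.1]
width: 0.0193
gripper_force: 29.9
t 20.48 shift [0.0003 0.0003 0.1216] mm [ 0.  0. 91.] turn 0.1deg = 0.001 q6 1.38 F [ 0.5 -0.4 -1.1] w 19.3
```

```bash
python3 -m inch '[0,0,0.06,0,-1, 0,0,0.105,0,-1, 0,0,0.119,0,-1, 0,0,0.1215,0,-1, 0,0,0.1215,0,-1, 0,0,0.1215,0,-1]'; python3 -m inch '[0,0,0.001,0,-1, 0,0,0.002,0,-1, 0,0,0.0025,0,-1, 0,0,0.0025,0,-1]'
```

```text
t: 21.22
tcp_pos: [0.6236, -0.1912, 0.2123]
orientation: [3.136, -0.164, 0.005]
contact_force: [-0.5, 0.1, 0.1]
width: 0.0193
gripper_force: 29.9
t: 21.72
tcp_pos: [0.623, -0.1909, 0.2083]
orientation: [-3.137, 0.164, 0.0]
contact_force: [0.3, -0.9, -0.4]
width: 0.0192
gripper_force: 29.9
```

```bash
python3 -m inch '[0,0,0.001,0,-1, 0,0,0.001,0,-1, 0,0,0.001,0,-1]'
```

```text
t: 22.1
tcp_pos: [0.623, -0.1909, 0.2082]
orientation: [3.137, -0.165, 0.0]
contact_force: [-2.2, 2.0, 2.7]
width: 0.0193
gripper_force: 29.9
```

```bash
python3 -m inch '[0,0,0,0,-0.3, 0,0,0,0,-0.3, 0,0,0,0,-0.3, 0,0,-0.03,0,-0.3, 0,0,-0.09,0,0, 0,0,-0.13,0,0.5, 0,0,-0.13,0,1, 0,0,-0.13,0,1]'
python3 - <<'E'
from h import *
go(.383,-.281,.29,1.736)
E
```

```text
t: 23.1
tcp_pos: [0.6227, -0.1908, 0.3034]
orientation: [-3.137, 0.165, 0.004]
contact_force: [0.6, -0.3, -0.1]
width: 0.0695
gripper_force: 0.0
t 23.10 shift [-0.3052  0.153   0.0185] mm [-229.  115.   14.] turn -15.5deg = -0.258 q6 0.77 F [ 0.6 -0.3 -0.1] w 69.5
```

```bash
python3 -m inch '[-0.305,0.153,0.012,-0.258,1, -0.305,0.153,0.012,-0.258,1, -0.305,0.153,0.012,-0.258,1, -0.305,0.153,0.012,-0.258,1, -0.305,0.153,0.012,-0.258,1, -0.305,0.153,0.012,-0.258,1, -0.305,0.153,0.012,-0.258,1]'
python3 - <<'E'
from h import *
go(.383,-.281,.202,1.736)
im=rect("wrist",.011,.70,-.1,400,400); cv2.imwrite("pics/w4.png",im)
E
```

```text
t: 23.98
tcp_pos: [0.3845, -0.2808, 0.2956]
orientation: [-3.13, -0.262, 0.0]
contact_force: [1.1, -0.5, 0.5]
width: 0.094
gripper_force: 0.0
t 23.98 shift [-2.100e-03  1.000e-04  1.249e-01] mm [-2.  0. 94.] turn 0.1deg = 0.001 q6 0.77 F [ 1.1 -0.5  0.5] w 94.0
```

View pics/w4.png

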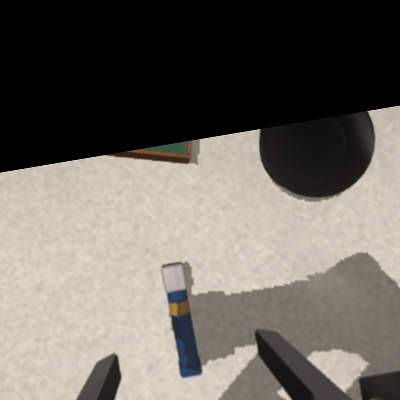

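The blue tube runs from its cap at (173,264) to its tail at (191,376), giving a centre of (0.380, −0.282). That matches the earlier estimate, so I'm descending.

```bash
python3 -m inch '[-0.005,0,0.06,0,1, -0.005,0,0.105,0,0.3, -0.005,0,0.1235,0,0.3, -0.005,0,0.1235,0,-1, -0.005,0,0.1235,0,-1, -0.005,0,0.1235,0,-1, -0.005,0,0.1235,0,-1, -0.005,0,0.1235,0,-1, -0.005,0,0.1235,0,-1, -0.005,0,0.1235,0,-1]';  python3 -m inch '[0,0,0,0,-1, 0,0,0,0,-1, 0,0,0,0,-1]'
```

```text
t: 25.28
tcp_pos: [0.3798, -0.2818, 0.2038]
orientation: [3.131, 0.259, 0.0]
contact_force: [-0.5, -0.1, 0.9]
width: 0.0191
gripper_force: 30.0
t: 25.65
tcp_pos: [0.3798, -0.2818, 0.2038]
orientation: [3.131, 0.259, 0.0]
contact_force: [-0.6, 0.7, 2.1]
width: 0.0194
gripper_force: 30.0
```

```bash
python3 -m inch '[0,0,-0.07,0,-1, 0,0,-0.13,0,-1, 0,0,-0.13,0,-1, 0,0,-0.13,0,-1]'
python3 - <<'E'
from h import *
go(.6173,-.2429,.30,np.pi/2-.105)
E
```

```text
t: 26.15
tcp_pos: [0.3795, -0.2815, 0.3]
orientation: [-3.13, -0.259, 0.002]
contact_force: [0.1, 0.1, -0.4]
width: 0.019
gripper_force: 30.0
t 26.15 shift [ 0.3212  0.0014 -0.0004] mm [241.   1.  -0.] turn 15.5deg = 0.258 q6 1.30 F [ 0.1  0.1 -0.4] w 19.0
```

```bash
python3 -m inch '[0.321,0.001,0,0.258,-1, 0.321,0.001,0,0.258,-1, 0.321,0.001,0,0.258,-1, 0.321,0.001,0,0.258,-1, 0.321,0.001,0,0.258,-1, 0.321,0.001,0,0.258,-1, 0.321,0.001,0,0.258,-1]'
python3 - <<'E'
from h import *
go(.6173,-.2429,.210,np.pi/2-.105)
im=rect("wrist",.015,.78,-.1,300,300,1); cv2.imwrite("pics/w5.png",im)
E
```

```text
t: 27.02
tcp_pos: [0.6161, -0.2433, 0.3007]
orientation: [-3.137, 0.167, 0.002]
contact_force: [-0.1, 0.6, -0.6]
width: 0.0189
gripper_force: 30.0
t 27.02 shift [ 0.0017 -0.0007  0.121 ] mm [ 1. -1. 91.] turn -0.1deg = -0.001 q6 1.30 F [-0.1  0.6 -0.6] w 18.9
```

View pics/w5.png

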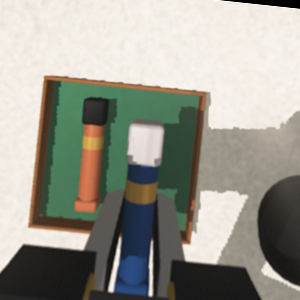

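The brown tube lies flat in the green tray along (92,155), well clear of where the blue one will go. Lowering.

```bash
python3 -m inch '[0.002,0,0.06,0,-1, 0.002,0,0.105,0,-1, 0.002,0,0.119,0,-1, 0.002,0,0.121,0,-1, 0.002,0,0.121,0,-1, 0.002,0,0.121,0,-1]'; python3 -m inch '[0,0,0.001,0,-1, 0,0,0.002,0,-1, 0,0,0.003,0,-1, 0,0,0.003,0,-1, 0,0,0.003,0,-1]'
```

```text
t: 27.82
tcp_pos: [0.6194, -0.2433, 0.2124]
orientation: [3.136, -0.165, 0.005]
contact_force: [0.8, -0.0, -0.0]
width: 0.0191
gripper_force: 30.0
t: 28.45
tcp_pos: [0.6189, -0.243, 0.208]
orientation: [3.137, -0.165, -0.0]
contact_force: [0.7, -0.2, -0.3]
width: 0.0192
gripper_force: 30.0
```

```bash
python3 -m inch '[0,0,0.001,0,-1, 0,0,0.001,0,-1, 0,0,0.001,0,-1]'
```

```text
t: 28.82
tcp_pos: [0.6189, -0.243, 0.2079]
orientation: [3.137, -0.165, 0.001]
contact_force: [-1.2, 0.8, 3.2]
width: 0.0191
gripper_force: 30.0
```

```bash
python3 -m inch '[0,0,0,0,-0.3, 0,0,0,0,-0.3, 0,0,0,0,-0.3, 0,0,-0.03,0,-0.3, 0,0,-0.09,0,0, 0,0,-0.13,0,0.5, 0,0,-0.13,0,1, 0,0,-0.13,0,1]'
python3 - <<'E'
from h import *
go(.440,-.003,.29,.87)
E
```

```text
t: 29.82
tcp_pos: [0.6186, -0.2429, 0.303]
orientation: [-3.136, 0.165, 0.004]
contact_force: [-0.5, 0.2, -0.3]
width: 0.0695
gripper_force: 0.0
t 29.82 shift [-0.2702 -0.2932  0.0182] mm [-203. -220.   14.] turn 34.1deg = 0.569 q6 2.26 F [-0.5  0.2 -0.3] w 69.5
```

```bash
python3 -m inch '[-0.27,-0.293,0.012,0.569,1, -0.27,-0.293,0.012,0.569,1, -0.27,-0.293,0.012,0.569,1, -0.27,-0.293,0.012,0.569,1, -0.27,-0.293,0.012,0.569,1, -0.27,-0.293,0.012,0.569,1, -0.27,-0.293,0.012,0.569,1, -0.27,-0.293,0.012,0.569,1]'
python3 - <<'E'
from h import *
go(.440,-.003,.202,.87)
im=rect("wrist",.010,.60,.15,300,300,1); cv2.imwrite("pics/w6.png",im)
E
```

```text
t: 30.82
tcp_pos: [0.4412, -0.0042, 0.2953]
orientation: [2.95, -1.08, -0.001]
contact_force: [-0.1, -0.4, -0.5]
width: 0.0937
gripper_force: 0.0
t 30.82 shift [-0.0021 -0.0003  0.1244] mm [-2. -0. 93.] turn -0.1deg = -0.001 q6 2.26 F [-0.1 -0.4 -0.5] w 93.7
```

View pics/w6.png

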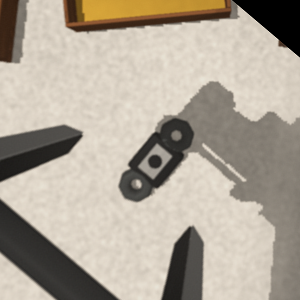

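The cutter's centre is at (155,161), i.e. (0.439, −0.005), with its rings at (175,135) and (135,184). The fingers straddle its body squarely. Descending.

```bash
python3 -m inch '[-0.0016,0.002,0.06,-0.015,1, -0.0016,0.002,0.105,-0.015,1, -0.0016,0.002,0.1245,-0.015,0.5, -0.0016,0.002,0.1245,-0.015,-1, -0.0016,0.002,0.1245,-0.015,-1, -0.0016,0.002,0.1245,-0.015,-1, -0.0016,0.002,0.1245,-0.015,-1, -0.0016,0.002,0.1245,-0.015,-1, -0.0016,0.002,0.1245,-0.015,-1, -0.0016,0.002,0.1245,-0.015,-1]';  python3 -m inch '[0,0,0,0,-1, 0,0,0,0,-1]'
```

```text
t: 32.12
tcp_pos: [0.4387, -0.0037, 0.2029]
orientation: [2.959, -1.055, 0.001]
contact_force: [-0.9, 0.2, 3.4]
width: 0.0394
gripper_force: 30.0
t: 32.38
tcp_pos: [0.4388, -0.0037, 0.2029]
orientation: [2.959, -1.055, 0.001]
contact_force: [-1.0, -0.8, 5.9]
width: 0.0397
gripper_force: 30.0
```

```bash
python3 -m inch '[0,0,-0.07,0,-1, 0,0,-0.13,0,-1, 0,0,-0.13,0,-1, 0,0,-0.13,0,-1]'
python3 - <<'E'
from h import *
go(.655,.007,.30,np.pi/2+.097)
E
```

```text
t: 32.88
tcp_pos: [0.4382, -0.0036, 0.2985]
orientation: [2.959, -1.055, -0.003]
contact_force: [0.0, -1.1, -0.7]
width: 0.0396
gripper_force: 30.0
t 32.88 shift [ 0.215  -0.1938 -0.0026] mm [ 161. -145.   -2.] turn -44.8deg = -0.747 q6 1.48 F [ 0.  -1.1 -0.7] w 39.6
```

```bash
python3 -m inch '[0.215,-0.194,0,-0.747,-1, 0.215,-0.194,0,-0.747,-1, 0.215,-0.194,0,-0.747,-1, 0.215,-0.194,0,-0.747,-1, 0.215,-0.194,0,-0.747,-1, 0.215,-0.194,0,-0.747,-1, 0.215,-0.194,0,-0.747,-1, 0.215,-0.194,0,-0.747,-1]'
python3 - <<'E'
from h import *
go(.655,.007,.209,np.pi/2+.097)
E
```

```text
t: 33.88
tcp_pos: [0.6547, 0.007, 0.3005]
orientation: [3.138, 0.152, 0.001]
contact_force: [-0.7, 0.3, -0.2]
width: 0.0394
gripper_force: 30.0
t 33.88 shift [0.0004 0.     0.1219] mm [ 0.  0. 91.] turn -0.0deg = -0.000 q6 1.48 F [-0.7  0.3 -0.2] w 39.4
```

```bash
python3 -m inch '[0,0,0.06,0,-1, 0,0,0.105,0,-1, 0,0,0.119,0,-1, 0,0,0.1215,0,-1, 0,0,0.1215,0,-1, 0,0,0.1215,0,-1]'; python3 -m inch '[0,0,0.001,0,-1, 0,0,0.002,0,-1, 0,0,0.003,0,-1, 0,0,0.003,0,-1, 0,0,0.003,0,-1]'
```

```text
t: 34.62
tcp_pos: [0.6561, 0.007, 0.2108]
orientation: [3.137, 0.153, 0.005]
contact_force: [0.5, 0.1, -0.8]
width: 0.0396
gripper_force: 30.0
t: 35.25
tcp_pos: [0.6556, 0.007, 0.2069]
orientation: [3.138, 0.153, 0.0]
contact_force: [-0.3, 0.3, 3.1]
width: 0.0397
gripper_force: 30.0
```

Contact. Releasing, lifting and backing off so the top camera has a clear view.

```bash
python3 -m inch '[0,0,0,0,0.15, 0,0,0,0,0.15, 0,0,0,0,0.15, 0,0,-0.03,0,0.15, 0,0,-0.09,0,0.15, 0,0,-0.16,0,0.5, 0,0,-0.16,0,1, 0,0,-0.16,0,1]'; python3 -m inch '[-0.4,0,-0.16,0,1, -0.4,0,-0.16,0,1, -0.4,0,-0.16,0,1, -0.4,0,-0.16,0,1, -0.4,0,-0.16,0,1, -0.4,0,-0.16,0,1, -0.4,0,-0.16,0,1, -0.4,0,-0.16,0,1, -0.4,0,-0.16,0,1]'
python3 - <<'E'
from h import *
im=rect("top",0.01,0.75,0.48,800,500); cv2.imwrite("pics/f1.png",im)
im=cam("scene")[0]; cv2.imwrite("pics/f2.png",cv2.resize(im[130:320,130:530],None,fx=2,fy=2,interpolation=2))
E
```

```text
t: 36.25
tcp_pos: [0.6554, 0.007, 0.3261]
orientation: [3.138, 0.153, -0.001]
contact_force: [0.4, 0.7, -1.0]
width: 0.0804
gripper_force: 0.0
t: 37.38
tcp_pos: [0.3581, -0.0222, 0.445]
orientation: [-3.137, -0.153, 0.005]
contact_force: [0.1, 0.0, -0.0]
width: 0.0937
gripper_force: 0.0
```

View pics/f1.png

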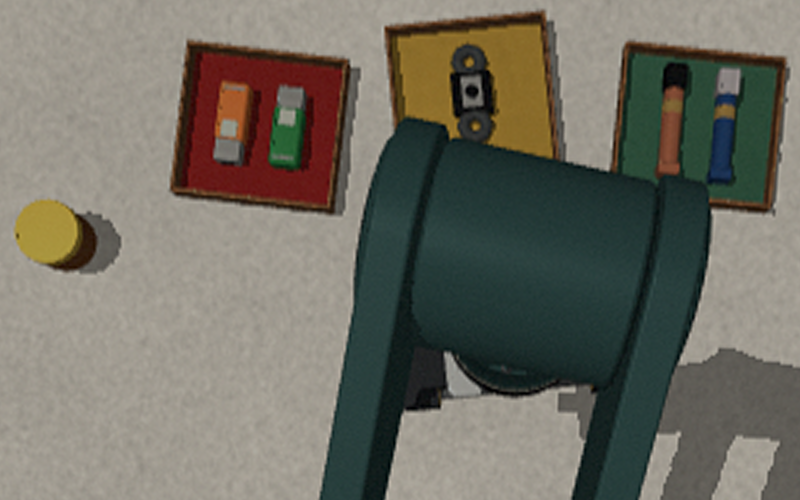

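View pics/f2.png

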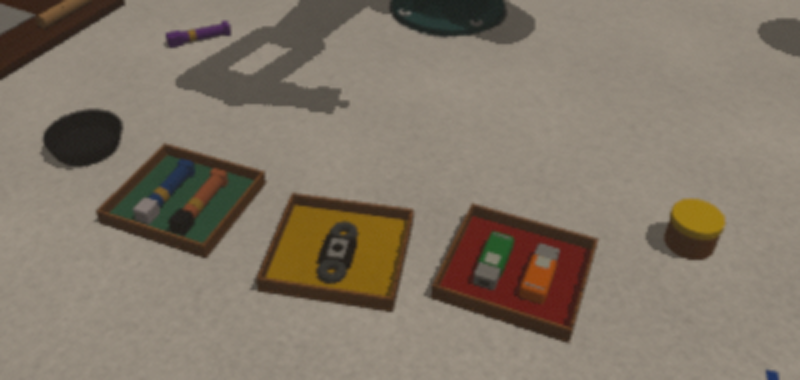

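Both views show every piece lying flat in its tray. In f1 the lighters are at (232,122) and (288,127), the cutter at (472,92), and the tubes at (672,118) and (724,125). The jar, ashtray and purple tube are where they were, and the robot is clear of everything.

```bash
python3 -c "
from plant import ctrl
print(ctrl.finish_job())"
```

```text
the job is handed in; nothing more can be done
None
```

I handed the job in at about 37 s: both lighters are in the red tray, both tubes in the green and the cutter in the yellow, all lying flat with pairs side by side; the jar, ashtray and purple tube were left alone.

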